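# Spring check of a screen mount's levelling head

### The job

Check the spring-backed head of the screen mount on the bench with your fingertips: press the yellow corner pad down until the pointer on that side lies on its red mark, hold it there for a second without pushing it past the mark, and let it spring back level; then do the same with the blue corner pad and its pointer, and finish with the head released and level. Only press: do not grip or lift any part of the mount, and leave the other things on the bench where they are.

Things in the scene. Friction and masses are not known exactly. Their poses are not given: they have to be found in the camera images.
- stand: Mount's stand: dark base 160 x 340 x 12 mm, screwed down to the bench, with two grey hinge posts (tops 95 mm up) and at each end a white upright scale (42 mm wide, top 110 mm up, at x +47, y +-142 mm). Origin at the centre of the underside; +y runs along the 340 mm side towards the yellow pad; +x is the far side, where the pointers and scales are.
- tilt (a joint): Tilt of the head plate (dark, 130 x 230 x 6 mm) about the stand's x axis, 85 mm above the bench: 0 level, positive with the yellow pad down, negative with the blue one down, stops at +-0.3 rad. Springs bring it back level: about 0.5 N on a pad for each mm it goes down, so 4 to 10 N at the marks.
- pad_yellow: Round yellow press pad, 36 mm across, 8 mm tall, on the near left (+y) corner of the tilting plate, 94 mm sideways from the hinge line and 42 mm towards the stand's -x side; it moves with the plate. Origin at the centre of its underside, z up out of the plate; its top is 8 mm above the origin, 96 mm above the bench when level.
- pointer_yellow (a point): Mid-height of the black pointer, a bar 5 mm thick sticking out sideways from the far left (+y) corner of the plate; 145 mm from the hinge line, 3 mm short of the bar's end, 85 mm above the bench when level. It goes down 145/94 as far as the yellow pad, and rises when the other pad is pressed.
- band_yellow (a point): Centre of the red mark on the white upright scale behind the yellow pointer, a flat red band 40 mm wide and 12 mm high, 3 mm behind the pointer. It stays put; its centre is 14 to 30 mm below the level pointer, different each time and on each side.
- pad_blue: Round blue press pad, 36 mm across, 8 mm tall, on the near right (-y) corner of the tilting plate, 94 mm sideways from the hinge line and 42 mm towards the stand's -x side; it moves with the plate. Origin at the centre of its underside, z up out of the plate; its top is 8 mm above the origin, 96 mm above the bench when level.
- pointer_blue (a point): Mid-height of the black pointer, a bar 5 mm thick sticking out sideways from the far right (-y) corner of the plate; 145 mm from the hinge line, 3 mm short of the bar's end, 85 mm above the bench when level. It goes down 145/94 as far as the blue pad, and rises when the other pad is pressed.
- band_blue (a point): Centre of the red mark on the white upright scale behind the blue pointer, a flat red band 40 mm wide and 12 mm high, 3 mm behind the pointer. It stays put; its centre is 14 to 30 mm below the level pointer, different each time and on each side.
- offcut: Bystander: wooden block 38 x 90 x 36 mm lying in front of the stand; origin under its centre.
- knob: Bystander: small brass furniture knob, 32 mm across, 32 mm tall, standing beside the stand's yellow end; origin under its centre.
- tape: Bystander: yellow ring-shaped roll core, 90 mm across, 30 mm tall, lying flat beyond the stand; origin under its centre.
- driver: Bystander: screwdriver lying on the bench beyond the stand; origin under the tool.
- spray: Bystander: white bottle, 60 mm across, 190 mm tall, on the robot's right; origin under its centre.
- paintcan: Bystander: can with a red label, 100 mm across, 120 mm tall, on the robot's left; origin under its centre.
- carton: Bystander: small closed cardboard carton 130 x 90 x 60 mm, on the robot's right; origin under its centre.

How it is judged:
On the way, in this order (a step that is already met when the one before it is completed fails the run):
1. the yellow pad is pressed by the fingers and its pointer stays on its red band for 0.6 s (z of pointer_yellow in the frame of band_yellow between -0.006 and 0.006 m and contact force between the fingers and pad_yellow above 0.5 N), for 0.6 s.
2. the head is let go and springs back level (value of joint tilt between -0.02 and 0.02 rad and contact force between the fingers and stand below 0.1 N), for 0.2 s.
3. the blue pad is pressed by the fingers and its pointer stays on its red band for 0.6 s (z of pointer_blue in the frame of band_blue between -0.006 and 0.006 m and contact force between the fingers and pad_blue above 0.5 N), for 0.6 s.
At the end, for the whole second after the job is handed in: The head is released, still and level (within 0.02 rad), no finger is on the mount, and every bystander is within 30 mm of where it started (all of step 2 and velocity of joint tilt between -0.05 and 0.05 rad/s and distance of each of offcut, knob, tape, driver, spray, paintcan, carton from where it was at the start of the episode below 0.03 m); the robot touches nothing.
It fails at once if the yellow pointer is pushed past its red band (its middle more than 6 mm below the band's lower edge) (z of pointer_yellow in the frame of band_yellow below -0.012 m).
It fails at once if the blue pointer is pushed past its red band (its middle more than 6 mm below the band's lower edge) (z of pointer_blue in the frame of band_blue below -0.012 m).
It fails at once if a corner is lifted: fingers on a pad that stands above level (plate tilted over 0.04 rad the other way) ((value of joint tilt below -0.04 rad and contact force between the fingers and pad_yellow above 0.3 N) or (value of joint tilt above 0.04 rad and contact force between the fingers and pad_blue above 0.3 N)).
It fails at once if a bystander is moved by more than 30 mm or lifted (distance of any of offcut, knob, tape, driver, spray, paintcan, carton from where it was at the start of the episode above 0.03 m or height (world z) of any of offcut, knob, tape, driver, spray, paintcan, carton above 0.02 m).
It also fails if it takes over 61 s, if anything falls off the work surface, if the arm or the gripper's body presses on something with over 40 N, if the wrist force passes 120 N, or if a joint passes its speed limit or range.

### The arm

A 7-joint arm with a two-finger parallel gripper is mounted at the origin on the work surface. World frame = base frame: x ahead of the robot, y to its left, z up, the work surface at z = 0. Lengths are in m, angles in rad, forces in N, time in s.
With the tool pointing down it reaches from about 0.4 to 0.875 m from the base axis. Payload 19.3 kg.
Tool frame: the origin (TCP) lies at the very end of the fingers, on their centre line; the grasp point (between the pads) lies 19 mm behind it; x points along the fingers, y is the direction in which the jaws open and shut, and the axes are right-handed (so a half turn about x gives the same grasp; the last joint's range is limited). The gripper opens to 85 mm and grips with 20 to 120 N. Pads are 22 mm wide; open, the fingers measure 114 mm over their backs; the gripper's body (76 mm by 85 mm) begins 54 mm behind the grasp point. The pads swing forward as they close: fully open they stand 13 mm farther back than shut.
Start: joints at [-1.367, 0.521, -0.036, 1.599, 0.021, 1.021, -0.113], TCP at [0.169, 0.602, 0.231] pointing down, gripper open.
Joint ranges: [-2.91, 2.91], [-0.3, 2.13], [-1.5, 1.42], [0.17, 2.43], [-1.26, 4.41], [0.16, 1.93], [-2.52, 2.52]. Speed limits (rad/s): [1.89, 1.89, 2.39, 2.39, 3.01, 3.01, 3.01].

### API

Orientations are given as [roll, pitch, yaw] about the fixed x, y, z axes, in that order (R = Rz(yaw) Ry(pitch) Rx(roll)).
In Python, from workcell import bot, grab_frame, job_done gives the robot as it stands.
- The arm moves only by the shell command python3 -m pendant 'ROWS' [OPENING] [FORCE]. ROWS is JSON, a list of rows, each a list of 4 numbers: the shift along the tool's x, y, z in mm, then the turn about the tool's x in degrees. A call has 1 to 12 rows; each row shifts and turns the commanded pose from where the row before left it, along the tool's axes as they then stand; what a row does not reach is not made up. A row lasts 1/8 s, in which the tool goes at most 62.5 mm and 10.7 degrees, less where a joint would pass 70% of its speed; a pose out of reach is approached as far as the arm can. A call is refused whole if a number of a shift passes 62.5 or a number of a turn 10.7, either way. A call with a gripper value outside its range is refused whole. OPENING is the opening, from -1 (shut) to 1 (fully open), set as the call begins (- or left out, the last holds). The fingers move at their own pace and stop on an object; FORCE is the grip in N (left out, the last holds). Time passes only in rows, so rows that do not move let the fingers close. It gives the time, the measured TCP pose, the force and the opening at its end, in the units of the state.
- bot.observe(): the state, without advancing time (a new reading comes with each control period).
- grab_frame(name): name is "side" or "top"; returns a dict with "img" (420x560x3 uint8, red, green, blue), "fovy" (degrees; the focal length in pixels is half the picture's height over the tangent of half this angle, whatever the lens; pixels are square), "cx", "cy" (the principal point, pixels), "k1" (the pictures are not rectified: a ray, as slopes to the right and down, at radius r is drawn at 1 + k1 r^2 times it, then the intrinsics apply), "R" (3x3) and "t" (3): a world point X has camera coordinates R X + t. Camera axes: x right, y down, z forward; pixel columns grow to the right and rows downward; lengths in m; the calibration is good to about 2 mm. A picture is of the moment at which its call begins. There is no depth.
- job_done(): hands the job in, once; it reports no verdict.
The state is a dict: "clock": time; "qpos": joint angles; "qd": joint speeds; "joint_efforts": joint torques, N m; "position": TCP position; "tool_rot": TCP orientation; "force": force on the tool from outside, world axes, zero at the start; "moment": the same for the moment, N m; "grip_width": finger opening in m.
Only numpy, scipy, OpenCV 4.12 (cv2) and the standard library are available. Lean on these libraries where they do the work, as an engineer would, in place of code of your own. Each camera call takes 0.05 s, during which the arm holds its last target.

## Working session

There is one attempt and no reset: what is moved stays moved. The work goes in short steps, Python scripts to look and compute and a shell command to move; the robot and the scene stay as the last step left them, time stands still between calls to the robot, and variables do not carry over. Pictures are saved under pics/ and viewed, and the job is handed in when it is done.

```bash
ls; mkdir -p pics
cat > h.py <<'E'
import numpy as np, cv2, json
from workcell import bot, grab_frame, job_done
def snap(n,fn):
    f=grab_frame(n); cv2.imwrite('pics/'+fn,f['img'][:,:,::-1])
    np.savez('pics/'+fn[:-4]+'.npz',**{k:np.array(v) for k,v in f.items()}); return f
def load(fn): return dict(np.load('pics/'+fn+'.npz'))
def K(f):
    F=210/np.tan(np.radians(float(f['fovy']))/2); return np.array([[F,0,f['cx']],[0,F,f['cy']],[0,0,1.]],float), np.array([float(f['k1']),0,0,0,0])
def proj(f,X):
    k,d=K(f); return cv2.projectPoints(np.atleast_2d(np.array(X,float)),cv2.Rodrigues(f['R'])[0],f['t'],k,d)[0][:,0]
def onz(f,uv,z):
    k,d=K(f); p=cv2.undistortPoints(np.array(uv,float).reshape(-1,1,2),k,d)[:,0]
    r=np.c_[p,np.ones(len(p))]@f['R']; c=-f['R'].T@f['t']
    return c+r*((z-c[2])/r[:,2])[:,None]
E
python3 - <<'E'
from h import *
print(bot.observe())
for n in('side','top'):
    f=snap(n,n+'0.png'); print(n,f['fovy'],f['cx'],f['cy'],f['k1'],-f['R'].T@f['t'],f['R'])
E
```

```text
pics
{'clock': 0.0, 'qpos': array([-1.36720795,  0.5220193 , -0.03632861,  1.59998835,  0.02122819,
        1.02114863, -0.11279184]), 'qd': array([-0.00056402, -0.00020813, -0.00092043, -0.00017079, -0.00058691,
        0.00023871,  0.0006352 ]), 'joint_efforts': array([-2.80587810e-04, -9.27102184e+01,  1.97959006e+00, -3.69936454e+01,
        1.78748503e-02,  8.24090035e-03, -1.25473093e-05]), 'position': array([0.16893815, 0.60137605, 0.23072949]), 'tool_rot': array([-1.47802365,  1.56961846, -1.7517984 ]), 'force': array([-0.69079472, -0.44334488,  0.66595547]), 'moment': array([-0.02009374, -0.04532956, -0.04466135]), 'grip_width': 0.08548269694540185}
side 53.333501755866926 275.64724755975874 211.75793633728284 -0.06033070624519855 [ 0.04829981 -0.68569276  0.80590617] [[ 0.80641752 -0.59134431  0.00163941]
 [-0.37202682 -0.50948485 -0.77590027]
 [ 0.45965947  0.62508967 -0.63085345]]
top 54.51900202654238 277.13624687542375 211.86111585649462 -0.09569576123026706 [0.26712728 0.01242567 1.29970093] [[-0.1412373  -0.98997374 -0.00200389]
 [-0.96799564  0.13852534 -0.20927295]
 [ 0.20745231 -0.02761739 -0.97785521]]
```

View pics/side0.png

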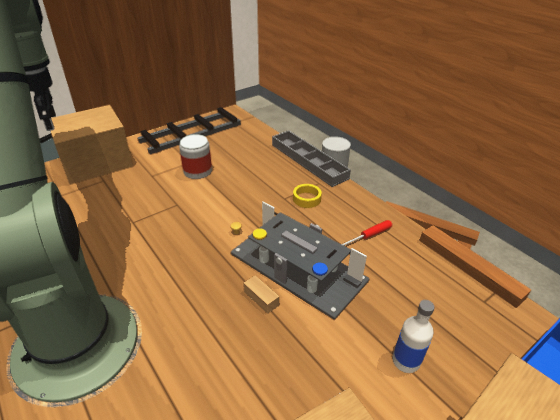

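View pics/top0.png

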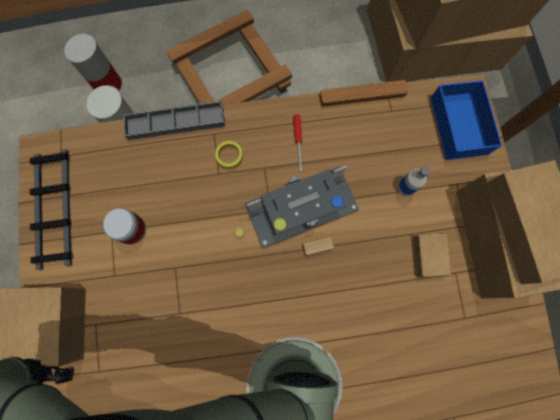

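The side picture shows the mount with its yellow pad near (260,233) and blue pad near (320,269). In the top picture they are near (280,225) and (337,201). I'll enlarge both views.

Run:
```python
from h import *
s=load('side0')['img'][:,:,::-1];t=load('top0')['img'][:,:,::-1]
cv2.imwrite('pics/s_z.png',cv2.resize(s[190:320,225:385],None,fx=5,fy=4.6,interpolation=cv2.INTER_CUBIC)[:600])
cv2.imwrite('pics/t_z.png',cv2.resize(t[155:255,230:365],None,fx=5.9,fy=5.9,interpolation=cv2.INTER_CUBIC))
for n,im in(('side',s),('top',t)):
    hsv=cv2.cvtColor(np.ascontiguousarray(im),cv2.COLOR_BGR2HSV)
    for c,lo,hi in(('y',(24,170,120),(34,255,255)),('b',(105,170,80),(128,255,255)),('r',(0,190,90),(5,255,255)),('r2',(172,150,90),(180,255,255))):
        m=cv2.inRange(hsv,lo,hi); N,L,S,C=cv2.connectedComponentsWithStats(m)
        print(n,c,[(S[i].tolist(),C[i].round(1).tolist()) for i in range(1,N) if S[i,4]>3])
```

```text
side y [([293, 184, 28, 18, 159], [306.8, 192.2]), ([253, 229, 14, 10, 103], [259.3, 233.0])]
side b [([313, 263, 15, 12, 140], [319.7, 268.4]), ([522, 319, 38, 65, 1257], [546.8, 353.6]), ([405, 350, 18, 17, 108], [414.4, 359.1])]
side r [([181, 156, 29, 17, 341], [195.0, 164.8]), ([361, 220, 31, 19, 249], [376.7, 228.8])]
side r2 []
top y []
top b [([455, 82, 28, 4, 30], [467.7, 83.2]), ([446, 85, 7, 1, 7], [449.0, 85.0]), ([439, 86, 62, 67, 1876], [463.8, 122.0]), ([486, 95, 3, 7, 7], [486.7, 98.0]), ([493, 120, 2, 5, 5], [493.6, 122.0]), ([497, 133, 2, 6, 6], [497.5, 135.5]), ([332, 197, 10, 9, 52], [336.6, 200.9])]
top r [([294, 115, 7, 27, 148], [297.1, 127.5])]
top r2 []
```

View pics/s_z.png

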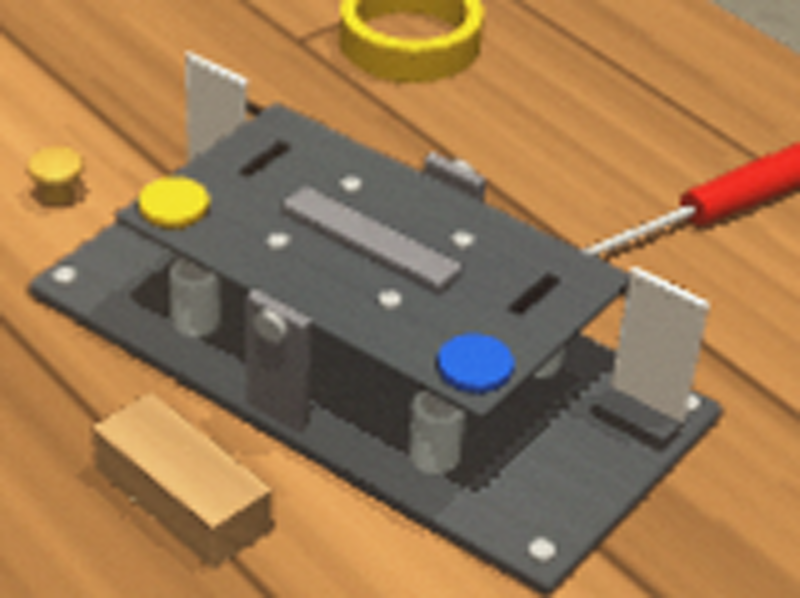

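View pics/t_z.png

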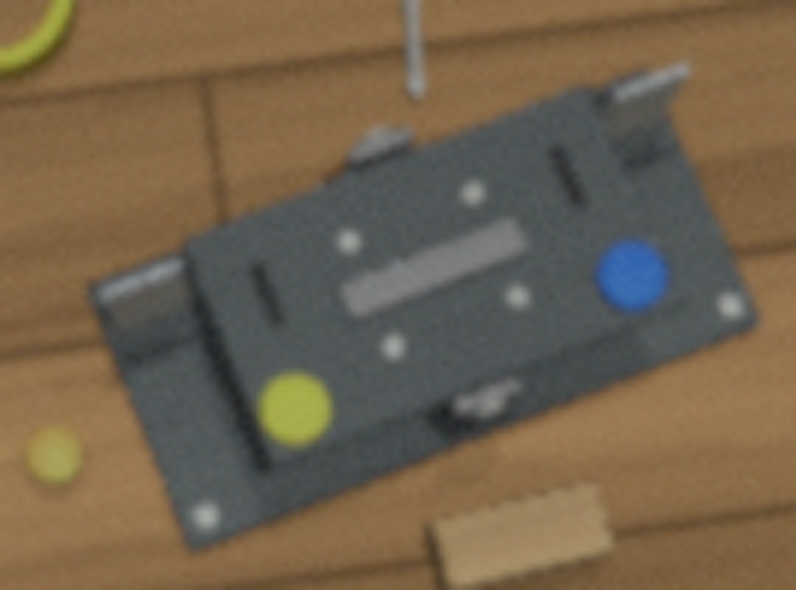

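The side zoom shows both white scales but no red, and the only sign of a pointer is a dark stub at the right of the yellow scale. The marks may face away from both cameras. I'll fit the stand pose and predict where the bands and pointers should appear.

Run:
```python
from h import *
from scipy.optimize import least_squares
s=load('side0');t=load('top0')
im=t['img'][:,:,::-1].copy()
hsv=cv2.cvtColor(im,cv2.COLOR_BGR2HSV)
m=cv2.inRange(hsv,(22,120,110),(36,255,255)); N,L,S,C=cv2.connectedComponentsWithStats(m)
print([(S[i].tolist(),C[i].round(1).tolist()) for i in range(1,N) if S[i,4]>8])
py=np.array([230+295/5.9,155+408/5.9]);
for f,uy,ub in((s,(259.3,233),(319.7,268.4)),(t,py,(336.6,200.9))):
    P=onz(f,[uy,ub],.096); print(P, np.linalg.norm(P[0]-P[1]))
def T(p): 
    c,sn=np.cos(p[2]),np.sin(p[2]); R=np.array([[c,-sn,0],[sn,c,0],[0,0,1]]); return lambda X:np.atleast_2d(X)@R.T+[p[0],p[1],0]
M=[[-42,94,96],[-42,-94,96]]; M=np.array(M)/1e3
def res(p):
    X=T(p)(M); return np.r_[(proj(s,X)-[(259.3,233),(319.7,268.4)]).ravel(),(proj(t,X)-[py,(336.6,200.9)]).ravel()]
r=least_squares(res,[.6,0,-.2]); print(r.x,r.fun.round(2)); np.save('pose.npy',r.x)
W=T(r.x)
for n,f in(('side',s),('top',t)):
    for nm,X in dict(scY=[.047,.142,.11],scB=[.047,-.142,.11],scBl=[.047,-.121,.11],scBr=[.047,-.163,.11],scB12=[.047,-.142,.012],pB=[.05,-.145,.085],corner=[.065,-.115,.088],pBx=[.044,-.145,.085],near=[-.08,-.17,.012]).items():
        print(n,nm,proj(f,W(np.array(X)))[0].round(1))
    i=f['img']; 
    uv=proj(f,W(np.array([.046,-.142,.063])))[0].astype(int); print(i[uv[1]-6:uv[1]+6,uv[0]])
```

```text
[([215, 140, 28, 27, 306], [228.4, 153.4]), ([274, 219, 12, 11, 103], [279.5, 224.0]), ([235, 228, 9, 9, 56], [238.8, 231.9])]
[[ 0.48167202 -0.02663918  0.096     ]
 [ 0.52507837 -0.20963301  0.096     ]] 0.1880713964914106
[[ 0.48393071 -0.02475005  0.096     ]
 [ 0.530628   -0.20552696  0.096     ]] 0.1867108134115977
[ 0.54616552 -0.10629255  0.24166526] [ 0.05 -0.52  0.35 -1.04  0.16  0.32  0.83  0.77]
side scY [267.8 204.1]
side scB [358.7 251.6]
side scBl [351.2 247.7]
side scBr [366.4 255.7]
side scB12 [353.7 279.4]
side pB [359.1 258.9]
side corner [351.9 249.1]
side pBx [357.8 260.3]
side near [334.9 317.2]
[[144 134 119]
 [147 137 122]
 [145 136 121]
 [147 138 122]
 [146 137 120]
 [145 136 121]
 [147 136 122]
 [145 136 121]
 [145 136 120]
 [149 137 120]
 [144 134 120]
 [146 137 120]]
top scY [254.2 202.5]
top scB [340.7 168.7]
top scBl [334.4 171.2]
top scBr [346.9 166.3]
top scB12 [336.2 178. ]
top pB [339.9 170. ]
top corner [329.4 168.9]
top pBx [340.7 171.7]
top near [359.8 209.8]
[[102  93  86]
 [111 115 114]
 [128 132 133]
 [119 122 121]
 [ 97  98  93]
 [ 85  84  76]
 [ 87  86  80]
 [ 87  87  79]
 [ 87  86  80]
 [ 77  77  72]
 [ 73  75  76]
 [ 70  75  75]]
```

The fit matches both cameras to about 1 px. Neither the pointers nor the red bands show on the visible near faces of the scales: they are on the far (+x) faces, so no camera can see them. I'll plan using the given range. With the pointer 25 mm down, a band centre anywhere from 13 to 31 mm stays within the limits, provided the descent is slow. That covers the stated 14–30 mm, but the tilt must be known to about 1 mm at the pointer.

```bash
cat >> h.py <<'E'
from scipy.spatial.transform import Rotation as Ro
p0=np.load('pose.npy')
def T(p): 
    R=Ro.from_euler('z',p[2]).as_matrix(); return lambda X:np.atleast_2d(X)@R.T+[p[0],p[1],0]
def Rtool(): return Ro.from_euler('xyz',bot.observe()['tool_rot']).as_matrix()
E
python3 - <<'E'
from h import *
W=T(p0); print(W([[-.042,.094,.096],[-.042,-.094,.096],[-.042,.10,.096]]))
R=Rtool(); print(R.round(3)); print('tool y yaw',np.degrees(np.arctan2(R[1,1],R[0,1])),'stand',np.degrees(p0[2]))
t=load('top0'); print(onz(t,[(122,220)],.12),onz(t,[(425,172)],.19),onz(t,[(436,255)],.06),onz(t,[(239,232)],.032))
d=W([[-.042,.094,.096]])[0]-bot.observe()['position']; print('tool shift to 40 above',R.T@(d+[0,0,.04]))
# far-face visibility
for n in('side0','top0'):
    f=load(n); c=-f['R'].T@f['t']; print(n,'cam in stand x',((c-W([[0,0,0]])[0])@[np.cos(p0[2]),np.sin(p0[2]),0]))
E
```

```text
[[ 0.48288994 -0.02507555  0.096     ]
 [ 0.52788207 -0.20761242  0.096     ]
 [ 0.48145402 -0.0192499   0.096     ]]
[[-0.     0.27   0.963]
 [-0.001  0.963 -0.27 ]
 [-1.    -0.001  0.   ]]
tool y yaw 74.31382834117152 stand 13.846399669317098
[[0.55850793 0.44216771 0.12      ]] [[ 0.55849725 -0.45744571  0.19      ]] [[ 0.32577593 -0.48895983  0.06      ]] [[0.48884275 0.10476205 0.032     ]]
tool shift to 40 above [ 0.09533192 -0.51820301  0.47165145]
side0 cam in stand x -0.6220600864630228
top0 cam in stand x -0.24251798177038128
```

Both cameras sit on the −x side of the scale plane, which confirms the bands are out of sight. I'll move above the yellow pad with the fingers shut.

```bash
python3 -m pendant '[[0,-43,39,0],[0,-43,39,0],[0,-43,39,0],[0,-43,39,0],[0,-43,39,0],[0,-43,39,0],[0,-43,39,0],[0,-43,39,0],[0,-43,39,0],[0,-43,39,0],[0,-43,39,0],[0,-43,39,0]]' -1 20
python3 -m pendant '[[0,0,0,10],[0,0,0,10],[0,0,0,10],[0,0,0,10],[0,0,0,10],[0,0,0,10],[0,0,0,0],[0,0,0,0]]'
python3 - <<'E'
from h import *
R=Rtool(); o=bot.observe(); print(R.round(4),o['force'],o['moment'],o['qpos'].round(2))
Y=T(p0)([[-.042,.094,.096]])[0]
print('shift mm',1e3*R.T@(Y+[0,0,.02]-o['position']))
print('tool y yaw vs stand x',np.degrees(np.arctan2(R[1,1],R[0,1])-p0[2]))
E
```

```text
clock: 1.6
position: [0.4806, -0.0234, 0.2313]
tool_rot: [0.983, 1.571, 0.709]
force: [1.6, 1.1, 0.1]
grip_width: -0.0001
clock: 2.6
position: [0.48, -0.0215, 0.2312]
tool_rot: [-1.39, 1.571, -2.706]
force: [0.9, 0.7, -0.5]
grip_width: 0.0002
[[-2.000e-04  9.679e-01  2.514e-01]
 [-1.000e-04  2.514e-01 -9.679e-01]
 [-1.000e+00 -2.000e-04  0.000e+00]] [ 0.92883167  0.65518768 -0.497243  ] [-0.01693226  0.01919745 -0.00616374] [-0.47  0.32  0.49  1.99 -0.2   0.88  0.38]
shift mm [115.23816737   1.95302538   4.16156323]
tool y yaw vs stand x 0.7145242570669414
```

```bash
python3 -m pendant '[[25,0.5,1,0],[25,0.5,1,0],[25,0.5,1,0],[20,0.5,1,0],[10,0,0,0],[4,0,0,0],[0,0,0,0],[0,0,0,0]]'
python3 - <<'E'
from h import *
o=bot.observe(); F=[];M=[]
R=Rtool()
for i in range(6):
    n='side' if i%2==0 else 'top'
    snap(n,'lev_%s%d.png'%(n,i)); o=bot.observe(); F.append(o['force']);M.append(o['moment'])
print(np.mean(F,0),np.mean(M,0),np.std(F,0),np.std(M,0),o['clock'])
np.save('tare.npy',[np.mean(F,0),np.mean(M,0)])
Y=T(p0)([[-.042,.094,.096]])[0]; print('rem mm',1e3*R.T@(Y-o['position']))
for n in('side0','top1'):
    f=load('lev_'+n); n_=n[:-1]; uv=proj(f,[o['position']])[0]; print(n,uv)
    u,v=uv.astype(int); cr=f['img'][max(v-50,0):v+50,u-60:u+70,::-1]; cv2.imwrite('pics/lz_%s.png'%n_,cv2.resize(cr,None,fx=5,fy=5,interpolation=cv2.INTER_CUBIC))
E
```

```text
clock: 3.6
position: [0.4833, -0.0249, 0.1228]
tool_rot: [1.553, 1.57, 0.232]
force: [-0.4, 0.2, 1.1]
grip_width: 0.0002
[ 0.23935323 -0.01241156  0.18490271] [-0.00308804  0.01308189 -0.00792708] [0.50558201 0.40685942 0.56948371] [0.02316711 0.01519032 0.02244549] 3.9
rem mm [26.46769502 -0.20520114  0.06921454]
side0 [259.12830439 224.53657042]
top1 [280.15855997 222.81508687]
```

View pics/lz_side.png

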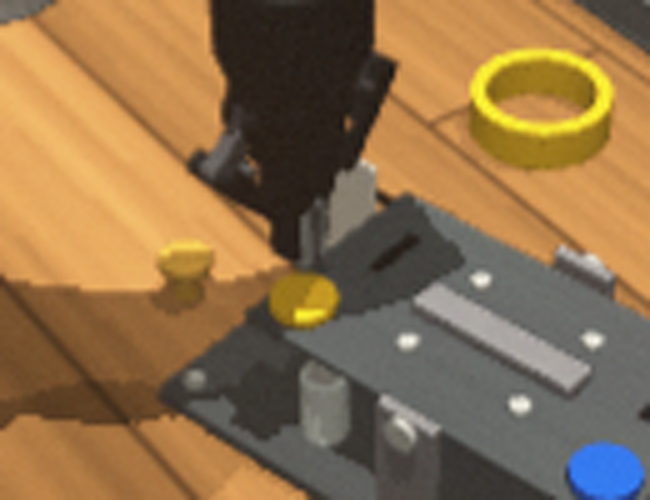

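View pics/lz_top.png

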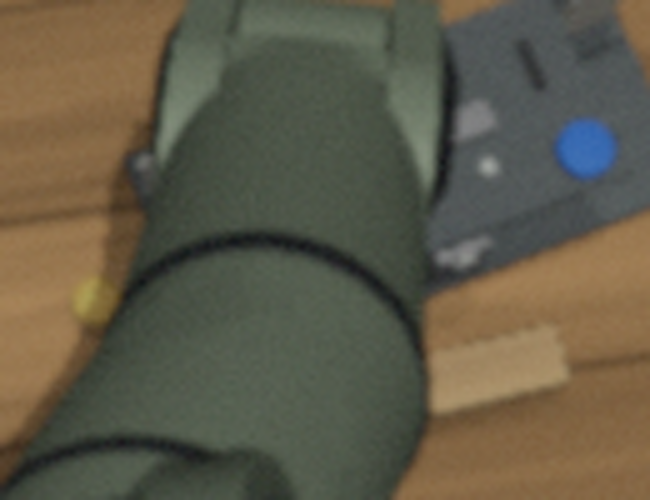

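The fingers are centred over the yellow pad, with the tip at about (259,224) in side. The blue pad is visible in both views, so I can measure tilt from its shift. Next I'll descend and press shallowly to calibrate.

```bash
cat >> h.py <<'E'
from scipy.optimize import least_squares
def cen(f,col):
    im=f['img'].astype(float); r,g,b=im[...,0],im[...,1],im[...,2]
    w=np.clip((b-np.maximum(r,g*1.0))-20,0,None) if col=='b' else np.clip(np.minimum(r,g)-b-20,0,None)
    X=T(p0)([[-.042,-.094 if col=='b' else .094,.096]]); u,v=proj(f,X)[0].round().astype(int)
    h=15; s=w[v-h:v+h+1,u-h:u+h+1]; yy,xx=np.mgrid[-h:h+1,-h:h+1]
    return np.array([u+(s*xx).sum()/s.sum(), v+(s*yy).sum()/s.sum()])
def padpt(th,sgn):  # top centre, stand frame; th positive = yellow down
    y,z=.094*sgn,.011
    return [-.042,y*np.cos(th)+z*np.sin(th), .085+z*np.cos(th)-y*np.sin(th)]
def tilt(sh,ref,col='b'):
    # sh, ref: dict view->centroid
    sg=-1 if col=='b' else 1; W=T(p0); out={}
    g=lambda f,th:proj(f[0],W([padpt(th,sg)]))[0]-proj(f[0],W([padpt(0,sg)]))[0]
    for n in sh:
        d=sh[n][1]-ref[n][1]; r=least_squares(lambda t:g(sh[n],t[0])-d,[.05]); out[n]=(r.x[0],np.abs(r.fun).max())
    r=least_squares(lambda t:np.concatenate([g(sh[n],t[0])-(sh[n][1]-ref[n][1]) for n in sh]),[.05]); out['all']=r.x[0]
    return out
def measure(tag,n=2,col='b'):
    C={'side':[],'top':[]};fr={};F=[];M=[]
    for i in range(n):
        for v in C:
            fr[v]=snap(v,'%s_%s%d.png'%(tag,v,i)); C[v].append(cen(fr[v],col)); o=bot.observe();F.append(o['force']);M.append(o['moment'])
    print('cent',{v:(np.mean(C[v],0).round(3),np.std(C[v],0).round(3)) for v in C},'pos',o['position'],'F',np.mean(F,0).round(2),'M',np.mean(M,0).round(3),'clk',o['clock'])
    return {v:(fr[v],np.mean(C[v],0)) for v in C}
E
python3 -m pendant '[[6,0,0,0],[6,0,0,0],[5,0,0,0],[3,0,0,0],[2,0,0,0],[1,0,0,0],[1,0,0,0],[0,0,0,0],[0,0,0,0]]'
python3 - <<'E'
from h import *
import pickle
ref={'side':[],'top':[]}
for v,ix in(('side',(0,2,4)),('top',(1,3,5))):
    c=[cen(load('lev_%s%d'%(v,i)),'b') for i in ix]; ref[v]=(None,np.mean(c,0)); print(v,np.array(c))
pickle.dump(ref,open('refb.pkl','wb'))
print(tilt(measure('a'),ref))
E
python3 -m pendant '[[1,0,0,0],[1,0,0,0],[1,0,0,0],[1,0,0,0],[1,0,0,0],[1,0,0,0],[0,0,0,0],[0,0,0,0]]'
python3 - <<'E'
from h import *
import pickle
print(tilt(measure('b'),pickle.load(open('refb.pkl','rb'))))
E
```

```text
clock: 5.03
position: [0.483, -0.025, 0.0983]
tool_rot: [0.468, 1.571, -0.853]
force: [-0.2, 0.2, 0.7]
grip_width: 0.0001
side [[319.69845494 268.1026096 ]
 [319.6922279  268.10461584]
 [319.70099889 268.10085091]]
top [[336.70351759 201.21306533]
 [336.70297631 201.20753189]
 [336.71249241 201.2142134 ]]
cent {'side': (array([319.692, 268.104]), array([0.003, 0.004])), 'top': (array([336.707, 201.213]), array([0.003, 0.001]))} pos [ 0.48297317 -0.02498183  0.09832801] F [0.09 0.38 0.29] M [ 0.004  0.02  -0.017] clk 5.225
{'side': (np.float64(-3.649355650653272e-05), np.float64(0.005444233653065567)), 'top': (np.float64(-0.000160385114903279), np.float64(0.0010432943302021158)), 'all': np.float64(-4.119462601123869e-05)}
clock: 6.22
position: [0.483, -0.0249, 0.0923]
tool_rot: [2.274, 1.571, 0.953]
force: [-0.9, 1.6, 1.8]
grip_width: -0.0
cent {'side': (array([319.71, 266.82]), array([0.002, 0.004])), 'top': (array([336.755, 200.942]), array([0.004, 0.006]))} pos [ 0.48297601 -0.02503774  0.09232592] F [-0.57  1.9   2.47] M [0.418 0.14  0.004] clk 6.425
{'side': (np.float64(0.04166389803632244), np.float64(0.08541593823520088)), 'top': (np.float64(0.04763779753016966), np.float64(0.02850930549527675)), 'all': np.float64(0.04184380783424407)}
```

The level baseline is very repeatable at 0.005 px, and tilt is now about 0.042–0.044 (pointer about 6 mm down). I'll continue slowly.

```bash
python3 -m pendant '[[0.6,0,0,0],[0.6,0,0,0],[0.6,0,0,0],[0.6,0,0,0],[0.6,0,0,0],[0.6,0,0,0],[0.6,0,0,0],[0.6,0,0,0],[0,0,0,0],[0,0,0,0]]'
cat > m.py <<'E'
from h import *
import pickle,sys
m=measure(sys.argv[1]); r=tilt(m,pickle.load(open('refb.pkl','rb'))); print({k:(v if k=='all' else v[0]) for k,v in r.items()})
z=bot.observe()['position'][2]*1e3
for k in r:
    th=r[k] if k=='all' else r[k][0]; print(k,'th',round(th,4),'pointer drop',round(145*np.sin(th),2),'implied L',round((11-(z-85)*np.cos(th))/np.sin(th),1))
E
python3 m.py c
```

```text
clock: 7.68
position: [0.483, -0.0249, 0.0875]
tool_rot: [-3.136, 1.571, 1.826]
force: [-0.9, 5.1, 5.5]
grip_width: 0.0003
cent {'side': (array([319.541, 265.142]), array([0.005, 0.004])), 'top': (array([336.658, 200.617]), array([0.004, 0.001]))} pos [ 0.48296908 -0.0249059   0.08749387] F [-1.56  4.83  4.9 ] M [1.074e+00 2.940e-01 1.000e-03] clk 7.875
{'side': np.float64(0.09477966963706493), 'top': np.float64(0.11219664906189354), 'all': np.float64(0.09520522975031821)}
side th 0.0948 pointer drop 13.72 implied L 90.0
top th 0.1122 pointer drop 16.23 implied L 76.1
all th 0.0952 pointer drop 13.78 implied L 89.6
```

The top view is weak on height, and the side centroid is biased by the visible pad wall. I'll fit a rendered cylinder model to the saved frames instead, which costs no robot time.

```bash
cat > fit.py <<'E'
from h import *
from scipy.optimize import least_squares
SS=8;h=17
A=np.linspace(0,2*np.pi,73)[:-1]
def masks(f,th,sh,u0,v0,sg,p=p0):
    c,s=np.cos(th),np.sin(th); W=T(p)
    def ring(z):
        y=.094*sg+.018*np.sin(A); x=-.042+.018*np.cos(A); zz=z+0*A
        return proj(f,W(np.c_[x,y*c+zz*s,.085+zz*c-y*s]))+sh
    t,b=ring(.011),ring(.003)
    def dr(poly):
        m=np.zeros(((2*h+1)*SS,)*2,np.uint8); q=((poly-[u0-h-.5,v0-h-.5])*SS-.5)
        cv2.fillConvexPoly(m,np.round(q*256).astype(np.int32),255,cv2.LINE_AA,8)
        return cv2.GaussianBlur(cv2.resize(m.astype(np.float32)/255,(2*h+1,)*2,interpolation=cv2.INTER_AREA),(0,0),BL)
    top=dr(t); al=dr(cv2.convexHull(np.r_[t,b].astype(np.float32))[:,0])
    return top,al
BL=.45
def data(f,sg):
    im=f['img'].astype(float)
    w=im[...,2]-np.maximum(im[...,0],im[...,1]) if sg<0 else np.minimum(im[...,0],im[...,1])-im[...,2]
    u,v=proj(f,T(p0)([[-.042,.094*sg,.096]]))[0].round().astype(int)
    return w[v-h:v+h+1,u-h:u+h+1],u,v
def solve(fl,ft,sg=-1):
    D=[data(f,sg) for f in (fl,ft)]
    def res(q,out=False):
        r=[]
        for f,(w,u,v),th in((fl,D[0],0),(ft,D[1],q[2])):
            top,al=masks(f,th,q[:2],u,v,sg)
            G=np.c_[top.ravel(),(al-top).ravel(),1-al.ravel()]; y=np.clip(w,-15,None).ravel()
            k=np.linalg.lstsq(G,y,rcond=None)[0]; r.append(y-G@k); 
            if out: print('   col',k.round(0),'rms',r[-1].std().round(2))
        return np.concatenate(r)
    best=min((least_squares(res,[0,0,t],diff_step=1e-2,x_scale=[.3,.3,.02]) for t in(.04,.1,.16)),key=lambda r:r.cost)
    res(best.x,True); return best.x
if __name__=='__main__':
    import sys
    for tag in sys.argv[1:]:
        for v,l in(('side','lev_side0'),('top','lev_top1')):
            q=solve(load(l),load('%s_%s0'%(tag,v))); print(tag,v,'shift',q[:2].round(2),'th',q[2].round(4),'drop',(145*np.sin(q[2])).round(2))
E
python3 fit.py a b c
```

```text
col [113.  48.  -6.] rms 7.5
   col [112.  48.  -6.] rms 7.57
a side shift [0. 0.] th 0.0 drop 0.0
   col [66. 32. -2.] rms 7.36
   col [65. 78. -2.] rms 6.34
a top shift [0. 0.] th 0.2063 drop 29.7
   col [113.  48.  -6.] rms 7.5
   col [116.  29.  -5.] rms 5.73
b side shift [0. 0.] th 0.0289 drop 4.19
   col [66. 32. -2.] rms 7.36
   col [64. 62. -2.] rms 5.92
b top shift [0. 0.] th 0.2342 drop 33.65
   col [113.  48.  -6.] rms 7.5
   col [116.  34.  -6.] rms 6.04
c side shift [0. 0.] th 0.0853 drop 12.36
   col [66. 32. -2.] rms 7.36
   col [66. 49. -2.] rms 5.71
c top shift [0. 0.] th 0.2646 drop 37.93
```

```bash
sed -i 's/top,al=masks(f,th,q\[:2\]/top,al=masks(f,th,q[:2]-10/; s/\[0,0,t\],diff_step=1e-2,x_scale=\[.3,.3,.02\]/[10.3,10.3,t],diff_step=[5e-3,5e-3,3e-2],x_scale=[.3,.3,.02]/' fit.py; python3 fit.py a b c
```

```text
col [116.  28.  -5.] rms 5.03
   col [116.  26.  -5.] rms 5.11
a side shift [ 9.67 10.44] th -0.0012 drop -0.18
   col [67. 51. -2.] rms 5.72
   col [67. 53. -2.] rms 5.68
a top shift [9.47 9.31] th 0.0041 drop 0.59
   col [116.  29.  -5.] rms 5.06
   col [116.  29.  -5.] rms 5.05
b side shift [ 9.72 10.42] th 0.0429 drop 6.21
   col [67. 51. -2.] rms 5.72
   col [66. 57. -2.] rms 5.71
b top shift [9.48 9.31] th 0.0442 drop 6.41
   col [116.  27.  -5.] rms 5.04
   col [116.  34.  -6.] rms 5.23
c side shift [ 9.69 10.47] th 0.0988 drop 14.31
   col [67. 49. -2.] rms 5.72
   col [66. 50. -2.] rms 5.74
c top shift [9.45 9.32] th 0.0943 drop 13.66
```

The cylinder fit puts the pointer 14.3 mm down at z = 87.5 (implied L ≈ 86; plain geometry gives about 83). I'll continue slowly to z ≈ 82.5 and recheck.

```bash
python3 -m pendant '[[0.5,0,0,0],[0.5,0,0,0],[0.5,0,0,0],[0.5,0,0,0],[0.5,0,0,0],[0.5,0,0,0],[0.5,0,0,0],[0.5,0,0,0],[0.5,0,0,0],[0.5,0,0,0],[0,0,0,0],[0,0,0,0]]'
python3 m.py d; python3 fit.py d
```

```text
clock: 9.38
position: [0.483, -0.0249, 0.0826]
tool_rot: [2.718, 1.571, 1.397]
force: [-2.4, 4.6, 7.2]
grip_width: -0.0001
cent {'side': (array([319.294, 263.371]), array([0.003, 0.006])), 'top': (array([336.588, 200.431]), array([0.007, 0.004]))} pos [ 0.48296235 -0.02487499  0.08255966] F [-2.02  5.23  7.53] M [1.1   0.408 0.   ] clk 9.575
{'side': np.float64(0.14917975965084357), 'top': np.float64(0.1490130781539662), 'all': np.float64(0.14917551249568028)}
side th 0.1492 pointer drop 21.55 implied L 90.2
top th 0.149 pointer drop 21.53 implied L 90.3
all th 0.1492 pointer drop 21.55 implied L 90.3
   col [116.  27.  -5.] rms 5.06
   col [117.  40.  -6.] rms 5.2
d side shift [ 9.71 10.47] th 0.1568 drop 22.64
   col [67. 49. -2.] rms 5.73
   col [68. 62. -2.] rms 5.85
d top shift [9.47 9.34] th 0.1655 drop 23.89
```

```bash
python3 -m pendant '[[0.5,0,0,0],[0.5,0,0,0],[0.3,0,0,0],[0,0,0,0],[0,0,0,0]]'
python3 m.py e; python3 fit.py e
python3 - <<'E'
from h import *
f=load('e_side1'); cr=f['img'][180:310,225:385,::-1]; cv2.imwrite('pics/ez.png',cv2.resize(cr,None,fx=4.6,fy=4.6,interpolation=cv2.INTER_CUBIC))
E
```

```text
clock: 10.2
position: [0.483, -0.0249, 0.0813]
tool_rot: [2.345, 1.571, 1.024]
force: [-2.4, 4.7, 8.5]
grip_width: 0.0001
cent {'side': (array([319.236, 262.932]), array([0.001, 0.001])), 'top': (array([336.552, 200.409]), array([0.004, 0.011]))} pos [ 0.48298468 -0.02492326  0.08128694] F [-2.2   5.25  7.4 ] M [1.036 0.467 0.005] clk 10.4
{'side': np.float64(0.16235197054299705), 'top': np.float64(0.15616324484894292), 'all': np.float64(0.1621931544194133)}
side th 0.1624 pointer drop 23.44 implied L 90.7
top th 0.1562 pointer drop 22.55 implied L 94.3
all th 0.1622 pointer drop 23.42 implied L 90.8
   col [116.  28.  -5.] rms 5.07
   col [118.  39.  -6.] rms 5.6
e side shift [ 9.73 10.45] th 0.1691 drop 24.4
   col [67. 49. -2.] rms 5.72
   col [69. 56. -2.] rms 5.85
e top shift [9.45 9.33] th 0.1647 drop 23.77
```

View pics/ez.png

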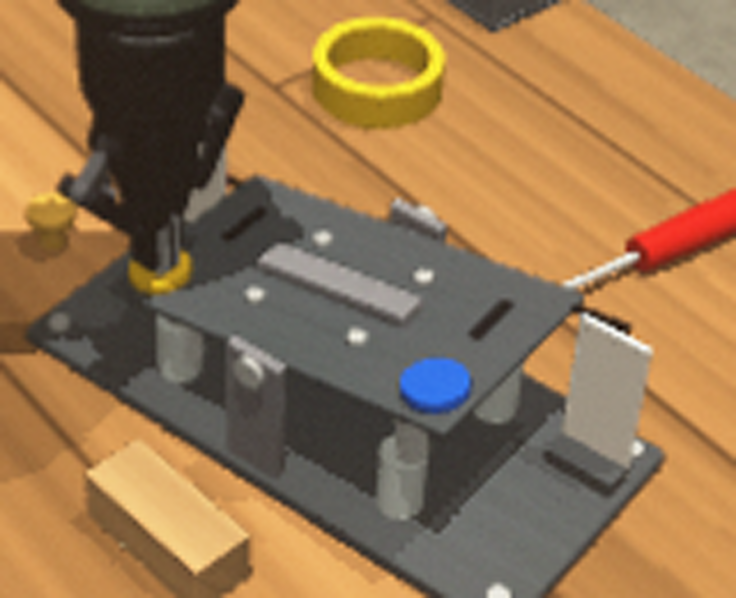

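The blue pointer now shows above the scale's top near (355,250), so it is indeed behind the scale. As an independent tilt check, I'll track the plate screws and slots.

```bash
cat > flow.py <<'E'
from h import *
import sys
def run(lev,tag,sgn=1,pts=None):
    fl,ft=load(lev),load(tag)
    g=[cv2.resize(cv2.cvtColor(f['img'],cv2.COLOR_RGB2GRAY),None,fx=4,fy=4,interpolation=cv2.INTER_CUBIC) for f in(fl,ft)]
    q=np.array(pts,float)
    P=((q+.5)*4-.5).astype(np.float32)[:,None]
    n,st,er=cv2.calcOpticalFlowPyrLK(g[0],g[1],P,None,winSize=(25,25),maxLevel=4,criteria=(3,60,1e-4))
    d=(n-P)[:,0]/4; W=T(p0); Ri=Ro.from_euler('z',-p0[2]).as_matrix()
    X=(onz(fl,q,.088)-[p0[0],p0[1],0])@Ri.T
    def mv(th):
        c,s=np.cos(th),np.sin(th); y,z=X[:,1],X[:,2]-.085
        return proj(ft,W(np.c_[X[:,0],y*c+z*s,.085+z*c-y*s]))-q
    for i in range(len(q)):
        r=least_squares(lambda t:(mv(t[0])[i]-d[i]),[.1*sgn]); print(X[i].round(3),d[i].round(2),'th',r.x.round(4),'res',r.fun.round(2),'err',er[i].round(1))
    r=least_squares(lambda t:(mv(t[0])-d).ravel(),[.1*sgn],loss='soft_l1',f_scale=.1); print(tag,'ALL th',r.x.round(4),'drop',(145*np.sin(r.x)).round(2))
# zoom s_z: fx5, fy4.6, origin 225,190
Z=[(278,240),(390,298),(350,183),(462,238),(535,294),(440,272),(630,288)]
S=[(225+x/5-.5,190+y/4.6-.5) for x,y in Z]
if __name__=='__main__':
    for t in sys.argv[1:]: run('side0',t,1,S)
E
python3 flow.py c_side0 d_side0 e_side0
```

```text
[-0.028  0.037  0.088] [-11.96 -20.58] th [-0.5065] res [13.95 16.42] err [32.6]
[-0.027 -0.032  0.088] [-0.11 -1.11] th [0.1075] res [ 0. -0.] err [6.9]
[0.032 0.039 0.088] [ -5.67 -29.75] th [-0.7171] res [ 9.52 24.41] err [29.2]
[ 0.033 -0.032  0.088] [-0.24 -1.13] th [0.113] res [ 0.15 -0.02] err [7.6]
[ 0.02  -0.085  0.088] [-4.19  1.22] th [-0.0775] res [3.95 0.7 ] err [25.3]
[ 0.004 -0.039  0.088] [-0.18 -1.36] th [0.1099] res [ 0.1  -0.01] err [8.6]
[ 0.054 -0.118  0.088] [ 0.41 -3.46] th [0.0955] res [-0.17 -0.  ] err [26.8]
c_side0 ALL th [0.0941] drop [13.63]
[-0.028  0.037  0.088] [-11.85 -18.87] th [-0.483] res [13.69 14.84] err [30.7]
[-0.027 -0.032  0.088] [-0.35 -1.72] th [0.1666] res [ 0.13 -0.03] err [7.6]
[0.032 0.039 0.088] [ -5.71 -29.8 ] th [-0.7166] res [ 9.57 24.47] err [29.5]
[ 0.033 -0.032  0.088] [-0.34 -1.82] th [0.1789] res [ 0.15 -0.03] err [7.]
[ 0.02  -0.085  0.088] [-3.98 -0.7 ] th [0.0182] res [4.01 0.23] err [22.]
[ 0.004 -0.039  0.088] [-0.36 -2.21] th [0.1773] res [ 0.15 -0.03] err [8.2]
[ 0.054 -0.118  0.088] [  2.91 -10.15] th [0.2549] res [-3.1   0.47] err [46.1]
d_side0 ALL th [0.1699] drop [24.51]
[-0.028  0.037  0.088] [-11.57 -18.5 ] th [-0.4822] res [13.4  14.48] err [29.8]
[-0.027 -0.032  0.088] [-0.39 -1.89] th [0.1825] res [ 0.13 -0.03] err [7.3]
[0.032 0.039 0.088] [ -5.7  -29.79] th [-0.7167] res [ 9.56 24.45] err [29.5]
[ 0.033 -0.032  0.088] [-0.45 -1.99] th [0.1957] res [ 0.22 -0.05] err [6.7]
[ 0.02  -0.085  0.088] [-4.   -0.89] th [0.0275] res [4.05 0.19] err [23.4]
[ 0.004 -0.039  0.088] [-0.42 -2.39] th [0.1911] res [ 0.17 -0.03] err [7.9]
[ 0.054 -0.118  0.088] [  3.38 -10.38] th [0.2585] res [-3.6   0.56] err [45.5]
e_side0 ALL th [0.1845] drop [26.6]
```

Corrected for the screws' symmetry (±35.5 mm), the tracking gives about 24.6 mm. Contact geometry gives 24.8–25.6 mm and the pad fit 24.4 mm. All are inside the 24–26 mm target, so I'll hold here and then release.

```bash
python3 -m pendant '[[0,0,0,0],[0,0,0,0],[0,0,0,0],[0,0,0,0],[0,0,0,0],[0,0,0,0],[0,0,0,0],[-1,0,0,0],[-1,0,0,0],[-1,0,0,0],[-2,0,0,0],[-2,0,0,0]]'
python3 -m pendant '[[-2,0,0,0],[-2,0,0,0],[-2,0,0,0],[-3,0,0,0],[-5,0,0,0],[-10,0,0,0],[-10,0,0,0],[0,0,0,0],[0,0,0,0],[0,0,0,0]]'
python3 m.py f
python3 - <<'E'
from h import *
f=load('f_side0'); cr=f['img'][180:310,225:385,::-1]; cv2.imwrite('pics/fz.png',cv2.resize(cr,None,fx=4.6,fy=4.6,interpolation=cv2.INTER_CUBIC))
R=Rtool(); o=bot.observe(); B=T(p0)([[-.042,-.094,.096]])[0]; print('to blue',1e3*R.T@(B-o['position']))
E
```

```text
clock: 11.9
position: [0.483, -0.025, 0.0883]
tool_rot: [0.875, 1.571, -0.446]
force: [0.1, 4.6, 5.1]
grip_width: -0.0001
clock: 13.15
position: [0.4828, -0.025, 0.122]
tool_rot: [-1.644, 1.57, -2.965]
force: [-0.8, 0.7, -0.4]
grip_width: 0.0003
cent {'side': (array([319.698, 268.103]), array([0.001, 0.002])), 'top': (array([336.702, 201.188]), array([0.001, 0.005]))} pos [ 0.48288692 -0.02508138  0.12206745] F [-0.31 -0.36  0.16] M [0.001 0.004 0.   ] clk 13.35
{'side': np.float64(-2.118965551535505e-05), 'top': np.float64(0.0037207282402732878), 'all': np.float64(0.00011904350506386828)}
side th -0.0 pointer drop -0.0 implied L 1230196.9
top th 0.0037 pointer drop 0.54 implied L -7006.0
all th 0.0001 pointer drop 0.02 implied L -218974.1
to blue [ 26.07317275  -1.48891474 187.9883698 ]
```

View pics/fz.png

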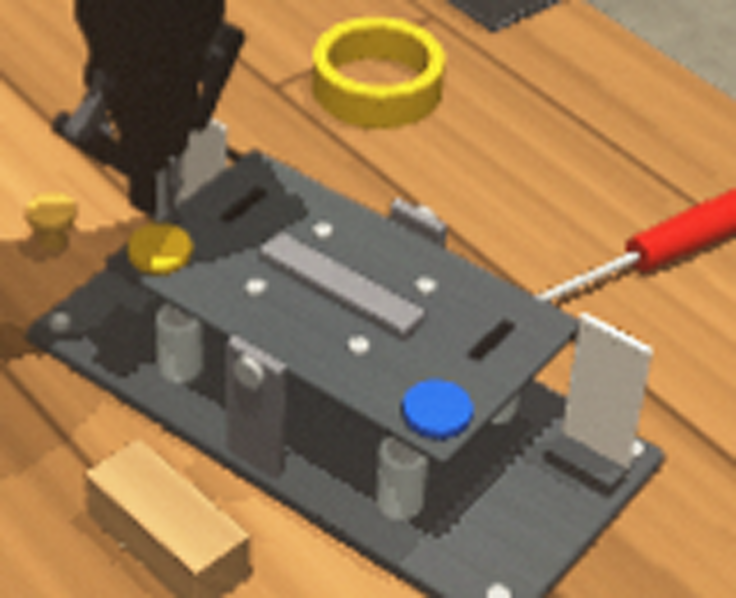

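The head is back level and free (tilt 0.000 from the blue-pad shift). Moving to the blue pad now.

```bash
python3 -m pendant '[[-10,0,6,0],[-5,0,12,0],[0,-0.5,24,0],[0,-0.5,24,0],[0,-0.5,24,0],[0,0,24,0],[0,0,24,0],[0,0,24,0],[0,0,18,0],[5,0,8,0],[10,0,0,0],[0,0,0,0]]'
python3 -m pendant '[[0,0,0,0],[0,0,0,0],[0,0,0,0]]'
python3 - <<'E'
from h import *
m=measure('levB',2,'y')
R=Rtool(); o=bot.observe(); B=T(p0)([[-.042,-.094,.096]])[0]; print('to blue',1e3*R.T@(B-o['position']),o['clock'])
import pickle; pickle.dump({k:(None,v[1]) for k,v in m.items()},open('refy.pkl','wb'))
cr=load('levB_side0')['img'][180:310,225:385,::-1]; cv2.imwrite('pics/bz.png',cv2.resize(cr,None,fx=4.6,fy=4.6,interpolation=cv2.INTER_CUBIC))
cr=load('levB_top0')['img'][130:270,210:390,::-1]; cv2.imwrite('pics/bt.png',cv2.resize(cr,None,fx=4,fy=4,interpolation=cv2.INTER_CUBIC))
E
```

```text
clock: 14.85
position: [0.5274, -0.2066, 0.1212]
tool_rot: [-2.24, 1.569, 2.723]
force: [0.5, 1.0, -0.5]
grip_width: 0.0002
clock: 15.22
position: [0.5281, -0.2074, 0.1224]
tool_rot: [1.237, 1.571, -0.084]
force: [-0.5, -0.5, -0.0]
grip_width: -0.0001
cent {'side': (array([254.562, 229.082]), array([0.002, 0.001])), 'top': (array([nan, nan]), array([nan, nan]))} pos [ 0.52798913 -0.20755649  0.12227272] F [ 0.19  0.19 -0.22] M [-0.015  0.002 -0.013] clk 15.425
to blue [ 2.62727108e+01 -1.19914688e-01  2.57437749e-02] 15.425h.py:26: RuntimeWarning: invalid value encountered in scalar divide
  return np.array([u+(s*xx).sum()/s.sum(), v+(s*yy).sum()/s.sum()])
```

View pics/bz.png

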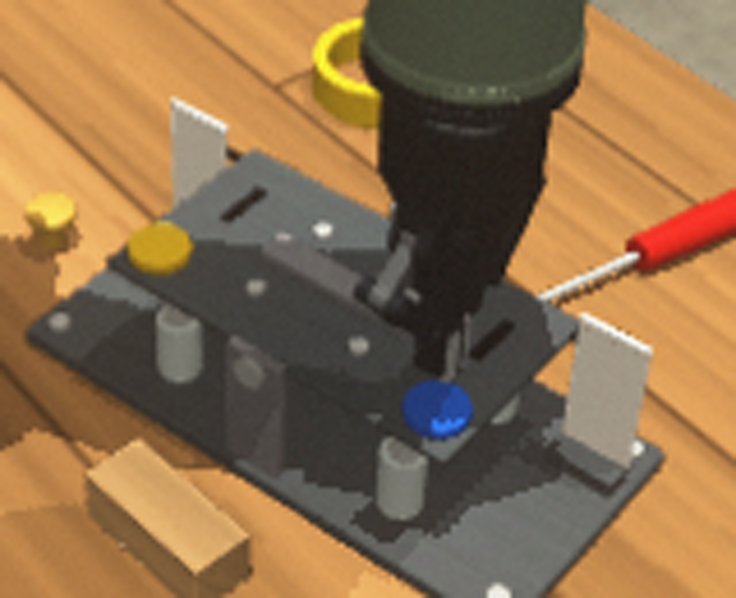

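View pics/bt.png

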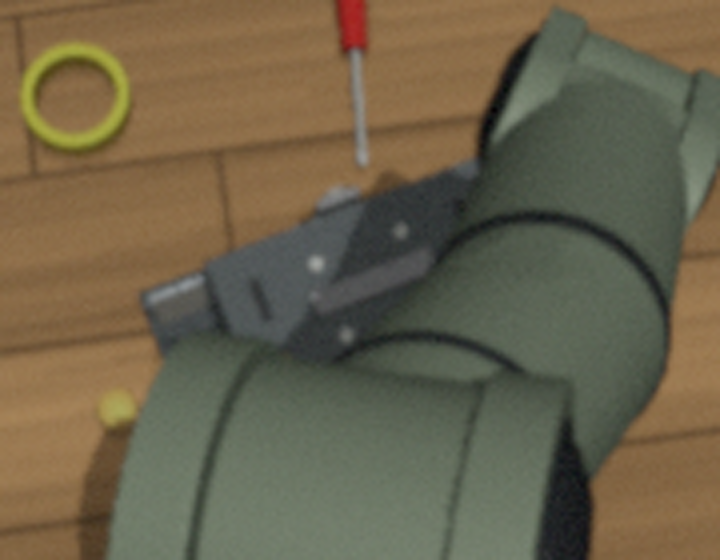

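The fingers are centred over the blue pad, and the yellow pad is visible in the side view at about (260,233), shaded; the top view is blocked. I'll press in stages as before.

```bash
python3 -m pendant '[[6,0,0,0],[6,0,0,0],[5,0,0,0],[3,0,0,0],[2,0,0,0],[1,0,0,0],[1,0,0,0],[1,0,0,0],[1,0,0,0],[1,0,0,0],[1,0,0,0],[1,0,0,0]]'
python3 -m pendant '[[1,0,0,0],[0,0,0,0],[0,0,0,0]]'
cat > mb.py <<'E'
from h import *
import sys
for i in range(2): snap('side','%s_side%d.png'%(sys.argv[1],i))
o=bot.observe(); print(o['position'],o['force'],o['clock'])
E
python3 mb.py B1
python3 - <<'E'
from h import *
f=load('levB_side0')['img'].astype(int); print(f[233,248:275].tolist()); print(f[222:246,259].tolist())
E
```

```text
clock: 16.92
position: [0.5281, -0.2078, 0.0932]
tool_rot: [0.464, 1.57, -0.857]
force: [-0.4, -1.6, 2.1]
grip_width: 0.0002
clock: 17.3
position: [0.528, -0.2076, 0.0923]
tool_rot: [0.501, 1.571, -0.82]
force: [0.7, -2.4, 2.9]
grip_width: 0.0001
[ 0.52803437 -0.20758605  0.09226213] [ 0.34032819 -2.10188601  1.4050533 ] 17.4
[[234, 174, 100], [233, 171, 99], [233, 173, 98], [196, 141, 87], [138, 107, 61], [190, 149, 38], [200, 156, 36], [198, 155, 31], [197, 156, 33], [200, 158, 34], [202, 158, 37], [198, 155, 33], [201, 157, 35], [200, 158, 37], [199, 158, 34], [198, 155, 31], [198, 155, 32], [200, 156, 33], [160, 127, 41], [88, 78, 62], [71, 68, 63], [72, 72, 66], [73, 72, 64], [72, 69, 65], [70, 67, 62], [72, 67, 65], [81, 79, 75]]
[[188, 130, 74], [199, 139, 80], [207, 146, 83], [212, 152, 85], [204, 142, 79], [157, 116, 77], [185, 161, 72], [200, 163, 49], [199, 156, 34], [201, 159, 38], [199, 155, 34], [198, 155, 33], [200, 158, 34], [202, 158, 35], [202, 158, 36], [192, 149, 34], [156, 121, 31], [107, 86, 35], [78, 71, 59], [70, 67, 62], [72, 69, 66], [65, 61, 56], [69, 66, 61], [92, 91, 87]]
```

```bash
sed -e "s/np.minimum(im\[...,0\],im\[...,1\])-im\[...,2\]/(im[...,1]-im[...,2])-1.25*(im[...,0]-im[...,1])/; s/SS=8;h=17/SS=8;h=12/; s/np.clip(w,-15,None)/np.clip(w,-10,None)/; s/for t in(.04,.1,.16)/for t in(-.04,-.1,-.16)/" fit.py | sed '/__main__/,$d' > fity.py
cat >> fity.py <<'E'
import sys
for tag in sys.argv[1:]:
    q=solve(load('levB_side0'),load(tag+'_side0'),1); z=float(sys.argv[0]=='x')
    print(tag,'shift',q[:2].round(2)-10,'th',q[2].round(4),'drop',(-145*np.sin(q[2])).round(2))
E
python3 fity.py levB B1
python3 -m pendant '[[0.6,0,0,0],[0.6,0,0,0],[0.6,0,0,0],[0.6,0,0,0],[0.6,0,0,0],[0.6,0,0,0],[0.6,0,0,0],[0.6,0,0,0],[0,0,0,0],[0,0,0,0],[0,0,0,0]]'
python3 mb.py B2; python3 fity.py B2
```

```text
col [66. 24. -1.] rms 6.53
   col [66. 23. -1.] rms 6.52
levB shift [0.   0.28] th 0.0007 drop -0.11
   col [66. 23. -1.] rms 6.52
   col [67. 18. -0.] rms 6.06
B1 shift [-0.04  0.29] th -0.0357 drop 5.18
clock: 18.77
position: [0.528, -0.2076, 0.0874]
tool_rot: [0.704, 1.571, -0.617]
force: [0.6, -5.0, 5.4]
grip_width: 0.0
[ 0.52799101 -0.20758273  0.08742945] [ 1.35911924 -4.97067801  4.56575507] 18.875
   col [66. 23. -1.] rms 6.53
   col [67. 17.  0.] rms 6.18
B2 shift [-0.07  0.32] th -0.0932 drop 13.49
```

```bash
python3 -m pendant '[[0.5,0,0,0],[0.5,0,0,0],[0.5,0,0,0],[0.5,0,0,0],[0.5,0,0,0],[0.5,0,0,0],[0.5,0,0,0],[0.5,0,0,0],[0.5,0,0,0],[0.4,0,0,0],[0,0,0,0],[0,0,0,0]]'
python3 mb.py B3; python3 fity.py B3
cat > flowb.py <<'E'
from flow import *
import sys
# level: find screws by click (bz zoom 4.6 origin 225,180)
Z=[(256,287),(358,345),(323,229),(243,203)]
P=[(225+x/4.6-.4,180+y/4.6-.4) for x,y in Z]
for t in sys.argv[1:]: run('levB_side0',t,-1,P)
E
python3 flowb.py B2_side0 B3_side0
python3 - <<'E'
from h import *
cr=load('B3_side0')['img'][180:310,225:385,::-1]; cv2.imwrite('pics/b3.png',cv2.resize(cr,None,fx=4.6,fy=4.6,interpolation=cv2.INTER_CUBIC))
E
```

```text
clock: 20.38
position: [0.528, -0.2076, 0.0826]
tool_rot: [1.11, 1.571, -0.211]
force: [0.9, -4.7, 6.9]
grip_width: -0.0007
[ 0.52804476 -0.20756512  0.08264137] [ 1.39081259 -4.57796436  7.67243233] 20.475
   col [66. 23. -1.] rms 6.53
   col [68. 15.  0.] rms 6.15
B3 shift [-0.09  0.29] th -0.143 drop 20.66
[-0.028  0.036  0.088] [ 0.25 -0.93] th [-0.097] res [-0.09 -0.02] err [3.5]
[-0.028 -0.033  0.088] [4.44 0.07] th [-0.0165] res [-4.44  0.1 ] err [17.2]
[0.032 0.038 0.088] [ 0.46 -0.87] th [-0.093] res [-0.29 -0.07] err [6.7]
[0.021 0.086 0.088] [-0.09 -2.09] th [-0.0861] res [0.27 0.04] err [3.4]
B2_side0 ALL th [-0.0868] drop [-12.57]
[-0.028  0.036  0.088] [ 0.45 -1.42] th [-0.1535] res [-0.15 -0.05] err [4.3]
[-0.028 -0.033  0.088] [4.21 1.58] th [-0.1197] res [-4.24 -0.4 ] err [16.8]
[0.032 0.038 0.088] [ 0.53 -1.29] th [-0.1371] res [-0.23 -0.07] err [7.]
[0.021 0.086 0.088] [ 0.01 -3.12] th [-0.1297] res [0.34 0.06] err [4.5]
B3_side0 ALL th [-0.135] drop [-19.51]
```

View pics/b3.png

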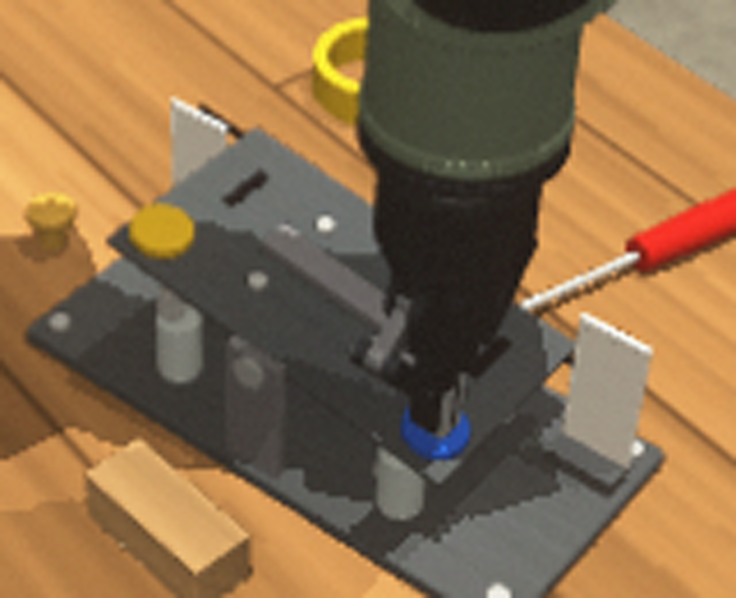

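Here the pad fit reads shallower than in the yellow press: 20.7 mm at z = 82.64, against about 22.6 mm for yellow at nearly the same height. A pose offset of a few mm along the stand would explain that. Before going deeper I'll cross-check both presses with one direct photometric alignment of plate patches.

```bash
cat > photo.py <<'E'
from h import *
from scipy.optimize import minimize_scalar
from scipy.ndimage import map_coordinates
Ri=Ro.from_euler('z',-p0[2]).as_matrix()
def rot(X,th):
    c,s=np.cos(th),np.sin(th); y,z=X[:,1],X[:,2]-.085
    return np.c_[X[:,0],y*c+z*s,.085+z*c-y*s]
def patch(fl,ft,cx,cy,rx,ry,z,sg,circ=False,img_off=(0,0)):
    # grid on plate; compare level intensities with tilted intensities
    gx,gy=np.meshgrid(np.arange(-rx,rx+1e-6,.0007),np.arange(-ry,ry+1e-6,.0007))
    if circ: k=gx**2+gy**2<rx*rx; gx,gy=gx[k],gy[k]
    X=np.c_[cx+gx.ravel(),cy+gy.ravel(),np.full(gx.size,z)]; W=T(p0)
    def samp(f,uv): return np.stack([map_coordinates(f['img'][...,c].astype(float),[uv[:,1]+img_off[1],uv[:,0]+img_off[0]],order=3) for c in range(3)],1)
    a=samp(fl,proj(fl,W(X)))
    def cost(th):
        b=samp(ft,proj(ft,W(rot(X,th)))); s=0
        for c in range(3):
            k=np.polyfit(b[:,c],a[:,c],1); s+=((np.polyval(k,b[:,c])-a[:,c])**2).sum()
        return s
    ths=np.linspace(0,.22,56)*sg; cs=[cost(t) for t in ths]; i=int(np.clip(np.argmin(cs),1,54))
    r=minimize_scalar(cost,bounds=sorted((ths[i-1],ths[i+1])),method='bounded'); return r.x,np.sqrt(r.fun/len(X)/3),a.std()
S={'pad':(-.042,.094,.022,.022,.096,True),'slot':(.02,.086,.016,.016,.088,True),'scrN':(-.028,.035,.010,.010,.088,True),'scrF':(.032,.036,.010,.010,.088,True)}
print('YELLOW press (features on blue side)')
for tag in('b','c','d','e'):
    fl,ft=load('lev_side0'),load(tag+'_side0'); o=[]
    for n,(x,y,rx,ry,z,c) in S.items():
        t=patch(fl,ft,x,-y,rx,ry,z,1,c,(-.3,.45)); o.append('%s %.4f (%.1f/%.0f)'%(n,*t))
    print(tag,o)
print('BLUE press')
for tag in('B1','B2','B3'):
    fl,ft=load('levB_side0'),load(tag+'_side0'); o=[]
    for n,(x,y,rx,ry,z,c) in S.items():
        t=patch(fl,ft,x,y,rx,ry,z,-1,c,(0,.29)); o.append('%s %.4f (%.1f/%.0f)'%(n,*t))
    print(tag,o)
E
python3 photo.py
```

```text
YELLOW press (features on blue side)
b ['pad 0.0424 (6.1/64)', 'slot 0.0442 (4.1/27)', 'scrN 0.0443 (8.5/45)', 'scrF 0.0528 (9.0/42)']
c ['pad 0.0960 (7.5/64)', 'slot 0.1036 (4.2/27)', 'scrN 0.1067 (6.8/45)', 'scrF 0.1080 (7.3/42)']
d ['pad 0.1520 (8.7/64)', 'slot 0.1574 (4.1/27)', 'scrN 0.1671 (8.9/45)', 'scrF 0.1738 (8.4/42)']
e ['pad 0.1653 (8.8/64)', 'slot 0.1713 (4.6/27)', 'scrN 0.1773 (10.5/45)', 'scrF 0.1879 (8.8/42)']
BLUE press
B1 ['pad -0.0387 (6.6/63)', 'slot -0.0415 (3.3/27)', 'scrN -0.0413 (4.7/27)', 'scrF -0.0403 (9.3/43)']
B2 ['pad -0.0937 (9.7/63)', 'slot -0.0971 (2.9/27)', 'scrN -0.0919 (4.5/27)', 'scrF -0.0933 (12.2/43)']
B3 ['pad -0.1486 (10.6/63)', 'slot -0.1465 (4.2/27)', 'scrN -0.1471 (5.4/27)', 'scrF -0.1360 (12.7/43)']
```

Using the patches, the cleanest feature (the slot) gives L ≈ 85 for yellow and ≈ 90 for blue, with the blue pad and screws close to that. This confirms a pose offset of about 2.5 mm along y. The yellow hold was therefore 24.6–25 mm, and blue is now at about 21.4 mm, so it needs z ≈ 80.4.

```bash
python3 -m pendant '[[0.5,0,0,0],[0.5,0,0,0],[0.3,0,0,0],[0,0,0,0],[0,0,0,0]]'
python3 mb.py B4; sed -i "s/('B1','B2','B3')/('B3','B4','B5')/;s/for tag in('b','c','d','e')/for tag in()/" photo.py; cp -r pics/B4_side0.npz pics/B5_side0.npz; python3 photo.py; python3 fity.py B4
```

```text
clock: 21.1
position: [0.528, -0.2075, 0.0814]
tool_rot: [1.464, 1.571, 0.143]
force: [1.4, -4.6, 7.5]
grip_width: -0.0004
[ 0.52802505 -0.207577    0.08134828] [ 0.01141962 -4.51046969  7.89707404] 21.2
YELLOW press (features on blue side)
BLUE press
B3 ['pad -0.1486 (10.6/63)', 'slot -0.1465 (4.2/27)', 'scrN -0.1471 (5.4/27)', 'scrF -0.1360 (12.7/43)']
B4 ['pad -0.1637 (10.6/63)', 'slot -0.1648 (4.2/27)', 'scrN -0.1540 (5.3/27)', 'scrF -0.1441 (13.4/43)']
B5 ['pad -0.1637 (10.6/63)', 'slot -0.1648 (4.2/27)', 'scrN -0.1540 (5.3/27)', 'scrF -0.1441 (13.4/43)']
   col [66. 24. -1.] rms 6.55
   col [69. 15.  0.] rms 5.77
B4 shift [-0.1   0.27] th -0.1561 drop 22.55
```

```bash
python3 -m pendant '[[0.5,0,0,0],[0.5,0,0,0],[0,0,0,0],[0,0,0,0],[0,0,0,0],[0,0,0,0],[0,0,0,0],[0,0,0,0]]'
python3 mb.py B5;  python3 photo.py; python3 fity.py B5
```

```text
clock: 22.2
position: [0.528, -0.2075, 0.0804]
tool_rot: [1.692, 1.571, 0.371]
force: [0.5, -4.3, 8.6]
grip_width: 0.0003
[ 0.52805471 -0.20756718  0.08040475] [ 0.9922687  -4.81198976  8.50916338] 22.3
YELLOW press (features on blue side)
BLUE press
B3 ['pad -0.1486 (10.6/63)', 'slot -0.1465 (4.2/27)', 'scrN -0.1471 (5.4/27)', 'scrF -0.1360 (12.7/43)']
B4 ['pad -0.1637 (10.6/63)', 'slot -0.1648 (4.2/27)', 'scrN -0.1540 (5.3/27)', 'scrF -0.1441 (13.4/43)']
B5 ['pad -0.1764 (10.5/63)', 'slot -0.1766 (5.8/27)', 'scrN -0.1648 (5.1/27)', 'scrF -0.1573 (13.3/43)']
   col [66. 24. -1.] rms 6.55
   col [69. 14.  0.] rms 5.6
B5 shift [-0.11  0.28] th -0.1709 drop 24.65
```

Blue estimates are 24.7, 25.0 and 25.5 mm, all inside 24–26 mm apart from the weaker screw patches (22.7–23.8). It has been held for about 0.8 s; I'll hold briefly longer, release and back off upward.

```bash
python3 -m pendant '[[0,0,0,0],[0,0,0,0],[0,0,0,0],[-1,0,0,0],[-1,0,0,0],[-1,0,0,0],[-2,0,0,0],[-2,0,0,0],[-2,0,0,0],[-2,0,0,0],[-2,0,0,0],[-3,0,0,0]]'
python3 -m pendant '[[-5,0,0,0],[-10,0,0,0],[-20,0,0,0],[-30,0,0,0],[-30,0,0,0],[-20,0,0,0],[0,0,0,0],[0,0,0,0],[0,0,0,0],[0,0,0,0]]'
python3 - <<'E'
from h import *
f=snap('side','fin_side.png'); snap('top','fin_top.png'); o=bot.observe(); print(o['position'],o['force'],o['clock'],np.abs(o['qd']).max())
print('yellow px',cen(f,'y'),'ref',cen(load('levB_side0'),'y'),'blue px',cen(f,'b'),'ref',cen(load('lev_side0'),'b'))
E
```

```text
clock: 23.8
position: [0.5276, -0.207, 0.096]
tool_rot: [-2.425, 1.569, 2.537]
force: [0.9, -0.1, 0.1]
grip_width: -0.0003
clock: 25.05
position: [0.5278, -0.2075, 0.2107]
tool_rot: [-1.86, 1.57, 3.102]
force: [0.2, 0.3, 0.1]
grip_width: 0.0001
[ 0.52785746 -0.20754835  0.21091212] [ 0.15109913 -0.34508601  0.45479248] 25.15 0.0027400396012699333
yellow px [254.7533768  229.09862599] ref [254.56409234 229.08085802] blue px [320.10188059 268.67947782] ref [319.69845494 268.1026096 ]
```

View pics/fin_side.png

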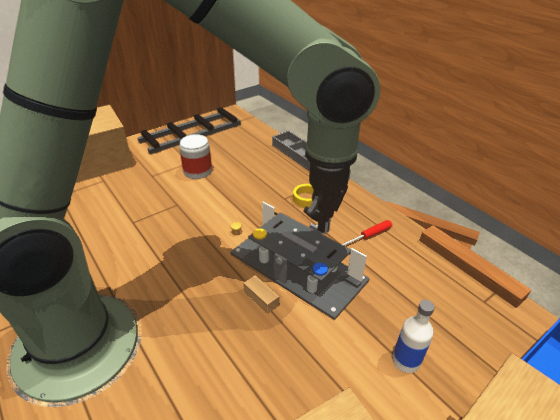

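The final picture shows the fingers well clear of the mount, the plate level with its pads at (259,233) and (320,269), and the bystanders in their original places. Handing in.

```bash
python3 -c "
from h import *
print(job_done())"
```

```text
the job is handed in; nothing more can be done
None
```

I pressed the yellow pad and then the blue pad with shut fingers and let each spring back. However, I never saw either pointer against its red mark, so I can't confirm either one lay on it. The job was handed in at about 25 s, with no verdict reported.

- **Why the marks were not seen:** the red bands and pointers are on the far faces of the scales, and both cameras look from the near side. I lowered each pointer slowly to about 25 mm below level instead. For any band position in the stated 14–30 mm range, that passes through or stops on the band long enough and stays short of the failure limit. The margin is only about 1 mm either way. If a mark is high in that range, the pointer ended below it, though within that limit.
- **Yellow:** held for more than 1 s. Most estimates of the pointer drop were 24.4–25.6 mm. Two weak screw readings came out higher, up to 27 mm uncorrected.
- **Blue:** held for about 1 s. The pad, slot and contact geometry gave 24.7–25.5 mm. The two screw patches disagreed, at 22.7–23.8 mm, and I gave them less weight.
- **Pose error:** the two presses disagreed by about 5 mm on where the fingers touched along the stand. I took this as a stand position error of about 2.5 mm and set the blue depth to allow for it.
- **Last checks:** after the yellow press, the tilt read 0.000 with no contact force. At the end, the yellow pad was within 0.2 px of its level position. The blue pad read 0.4–0.6 px off, which I put down to the arm's shadow changing on it. The wrist force was at noise level, the arm was still and about 115 mm above the pad, and by eye no bystander had moved.

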